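# Pin the slipped cover of an inclined test cell in line and click its clamp shut

### The arm

A 6-joint arm with a two-finger parallel gripper is mounted at the origin on a cart in front of the work surface, level with it; the furniture and walls round the work are solid. World frame = base frame: x ahead of the robot, y to its left, z up, the work surface at z = 0. Lengths are in m, angles in rad, forces in N, time in s.
With the tool pointing down it reaches from about 0.25 to 0.8 m from the base axis. Payload 8.5 kg.
Tool frame: the origin (TCP) lies at the very end of the fingers, on their centre line; the grasp point (between the pads) lies 19 mm behind it; z points along the fingers, y is the line along which they close (so a half turn about z gives the same grasp; the last joint's range is limited). The gripper opens to 85 mm and grips with 20 to 120 N. Pads are 22 mm wide; open, the fingers measure 114 mm over their backs; the gripper's body (76 mm by 85 mm) begins 54 mm behind the grasp point. The pads swing forward as they close: fully open they stand 13 mm farther back than shut.
Start: joints at [-1.23, 0.238, -0.013, 1.319, 0, 1.571], TCP at [0.175, -0.495, 0.231] pointing down, gripper open.
Joint ranges: [-2.66, 2.66], [-1.03, 1.9], [-1.14, 1.46], [-1.82, 2.27], [-1.45, 1.34], [-3.14, 3.14]. Speed limits (rad/s): [2.22, 2.22, 2.79, 3.14, 3.14, 3.14].

### API

Orientations are given as a 3x3 rotation matrix whose columns are the frame's x, y, z axes.
In Python, from plant import ctrl gives the robot as it stands.
- The arm moves only by the shell command python3 -m pendant 'ROWS' [FORCE]. ROWS is JSON, a list of rows, each an object of numbers: "dx", "dy", "dz": the shift along the tool's x, y, z each as a share of 0.8 m, from -1 to 1; "ax", "ay", "az": the turn, a rotation vector about the tool's x, y, z each as a share of 180 degrees, from -1 to 1; "gripper": the opening, from 0 (shut) to 1 (fully open). In form: [{"dx": .., "dy": .., "dz": .., "ax": .., "ay": .., "az": .., "gripper": ..}, ...]. A call has 1 to 12 rows; each row shifts and turns the commanded pose from where the row before left it, along the tool's axes as they then stand; what a row does not reach is not made up. A row lasts 1/12 s, in which the tool goes at most 41.7 mm and 7.16 degrees, less where a joint would pass 70% of its speed; a pose out of reach is approached as far as the arm can. A call with a number of a shift or a turn outside -1 to 1 is refused whole. A call with a gripper value outside its range is refused whole. The fingers move at their own pace and stop on an object; FORCE is the grip in N (left out, the last holds). Time passes only in rows, so rows that do not move let the fingers close. It gives the time, the measured TCP pose, the force, the opening and the grip force at its end, in the units of the state.
- ctrl.get_state(): the state, without advancing time (a new reading comes with each control period).
- ctrl.camera(name): name is "scene" or "side" or "wrist"; returns a dict with "pixels" (420x560x3 uint8, red, green, blue), "mtx" (3x3 intrinsics, pixels), "rvec" (rotation vector, rad) and "tvec" (3), from world to camera coordinates, as OpenCV has them; the wrist camera has in their place "tool_from_camera" (4x4, takes a point from camera to tool coordinates, whose origin is the TCP and whose axes are the flange's). Camera axes: x right, y down, z forward; pixel columns grow to the right and rows downward; lengths in m; the calibration is good to about 2 mm. A picture is of the moment at which its call begins: read the wrist's pose just before it. There is no depth.
- ctrl.hand_in(): hands the job in; it is judged then, once.
The state is a dict: "time": time; "joint_pos": joint angles; "qd": joint speeds; "tau": joint torques, N m; "ee_pos": TCP position; "tool_rot": TCP orientation; "ft_force": force on the tool from outside, world axes, zero at the start; "moment": the same for the moment, N m; "gripper_width": opening from 0.0 (shut) to 1.0 (fully open); "finger_force": force on a finger pad.
Only numpy, scipy, OpenCV 4.12 (cv2) and the standard library are available. Lean on these libraries where they do the work, as an engineer would, in place of code of your own. Each camera call takes 0.05 s, during which the arm holds its last target. There are 200 camera calls.

### The job

The cover of the inclined test cell has slipped down its guides. Take the tapered pin from its stand and press it fully home through the cover and the plate below, so that the two holes line up, and leave it there; only then turn the clamp knob clockwise until it clicks past its detent, and let go. Leave the other things on the bench where they stand.

Things in the scene. Friction and masses are not known exactly. Their poses are not given: they have to be found in the camera images.
- cell: Test cell fixed to the bench, 150 mm square and high: base, four pillars, a plate sloping 30 degrees with its low edge to the robot's front and right. On it a steel cover 72 x 128 x 8 mm slides between two dark guide strips; above it a grey C-arm carries the black clamp knob. Origin: bench height, under the plate's middle; x points up-slope (seen from above), y across the slope, z vertical
- plate_hole (a point): Centre of the pin hole (15 mm wide) in the top face of the fixed sloping plate, 12 mm thick, free space below; the cover lies on this face. Axes: x up the slope, y across it, z square to it (30 degrees from vertical, leaning to the low side). Holes, seated pin and knob axis all run along this z
- cover_hole (a point): Centre of the pin hole (15 mm diameter, chamfered) in the top face of the 8 mm thick sliding cover; moves with the cover; same axes as plate_hole. In line when it is 8 mm along z above plate_hole. Pressing the pin home takes under 20 N
- cover (a joint): How far the cover has slid down the slope, m: 0 = its hole in line with the plate's, positive = too low. It starts 3 to 5 mm low, stays where it is left, and yields to about 3 N along the slope
- pin: Loose taper pin, 76 mm long, 60 g, upright in its stand. Origin at the small end, z towards the head. From the small end: taper 5 to 14 mm diameter over 18 mm, straight 14 mm shank to 38 mm, collar 24 mm wide and 4 mm thick, fluted dark head 20 mm wide (42 to 76 mm), best gripped 64 mm up. Seated, collar on the cover, its small end is 30 mm below plate_hole
- pin_collar (a point): On the pin's axis at the underside of the collar, 38 mm from the small end; pin's axes
- pin_stand: Fixed grey block 42 x 62 x 46 mm; the pin stands in its larger hole (12 mm off the block's middle along its +y), collar on the top face, so the head's top is 84 mm above the bench. The other, smaller hole is empty. Origin: middle of its underside
- knob_grip (a point): On the axis of the fluted black clamp knob (41 mm wide, 32 mm high), 12 mm below its top, 20 mm above its lower edge: the height to grip. z runs along the axis away from the cell, square to the slope (30 degrees from vertical, leaning to the low side). Reach no lower than the knob's lower edge: on the low side the plunger's housing stands up to 4 mm below it
- pointer (a point): Outer end of the light rib on the knob's top, 18 mm from the knob's axis, turning with the knob; the detent roller sits below it, under the knob. Clockwise (looking down on the knob) it has 1.5 to 2.8 rad to go until it stands over detent, so more than one grasp is needed. Up to the detent the knob drags with about 0.04 N m and stays where it is left
- detent (a point): Tip of the spring plunger, 21 mm from the knob's axis, on the low side, up to 0.25 rad to either side. x points to the knob's axis, z along it; the pointer comes from -y. From 0.26 rad before the tip the roller meets it: about 0.6 N m to push past; let go there, it is thrown back. Beyond the tip it snaps on by itself to 5 mm on the +y side and stays. Dead stop 0.6 rad or more past the tip
- sample_tin: Bystander: small white screw-top tin, 60 mm diameter, 28 mm high, origin under its middle
- weight_100: Bystander: grey knob weight, 29 mm diameter, 33 mm high, origin under its middle
- vial_a: Bystander: glass vial with screw cap, 22 mm diameter, 51 mm high, origin under its middle
- vial_b: Bystander: glass vial with screw cap, 22 mm diameter, 51 mm high, origin under its middle
- beaker: Bystander: small clear beaker, 53 mm diameter, 70 mm high, origin under its middle
- amber_bottle: Bystander: amber screw-cap bottle, 46 mm diameter, 93 mm high, origin under its middle
- tape: Bystander: part roll of brown tape, 52 mm diameter, 21 mm high, origin under its middle
- stopper: Bystander: tapered rubber stopper, 32 mm wide, 30 mm high, on the cell's low side, origin under its middle

How it is judged:
By the outcome, as a careful person would: the job done as asked, in the order asked, and still so for the second after the job is handed in, with the robot touching nothing.
It also fails if it takes over 72 s, if anything falls off the work surface, if the arm or the gripper's body presses on something with over 40 N, if the wrist force passes 120 N, or if a joint passes its speed limit or range.

## Working session

There is one attempt and no reset: what is moved stays moved. The work goes in short steps, Python scripts to look and compute and a shell command to move; the robot and the scene stay as the last step left them, time stands still between calls to the robot, and variables do not carry over. Pictures are saved under pics/ and viewed, at most 13 in all, crops included, and the job is handed in when it is done.

```bash
mkdir -p pics; ls; python3 - <<'E'
from plant import ctrl
import cv2,numpy as np
s=ctrl.get_state();print({k:np.round(v,3).tolist() for k,v in s.items()})
for n in("scene","side"):
    c=ctrl.camera(n);cv2.imwrite(f"pics/{n}0.png",cv2.resize(c["pixels"][:,:,::-1],(784,588),interpolation=cv2.INTER_CUBIC))
    R=cv2.Rodrigues(np.array(c["rvec"],float))[0];print(n,np.round(c["mtx"],1).tolist(),"pos",(-R.T@np.array(c["tvec"]).ravel()).round(3))
c=ctrl.camera("wrist");print(np.round(c["mtx"],1).tolist(),np.round(c["tool_from_camera"],4).tolist())
E
```

```text
pics
{'time': 0.0, 'joint_pos': [-1.23, 0.239, -0.014, 1.319, 0.0, 1.571], 'qd': [-0.001, -0.001, 0.001, 0.001, -0.0, 0.002], 'tau': [0.0, -53.878, 34.644, 0.018, 0.0, 0.0], 'ee_pos': [0.175, -0.494, 0.231], 'tool_rot': [[0.942, 0.334, -0.0], [0.334, -0.942, 0.001], [0.0, -0.001, -1.0]], 'ft_force': [-0.197, 0.204, -0.02], 'moment': [-0.069, 0.009, -0.006], 'finger_force': 0.0, 'gripper_width': 0.998}
scene [[467.7, 0.0, 283.6], [0.0, 467.7, 210.0], [0.0, 0.0, 1.0]] pos [-0.214 -0.938  0.683]
side [[390.4, 0.0, 282.3], [0.0, 390.4, 209.8], [0.0, 0.0, 1.0]] pos [0.223 0.949 0.647]
[[373.0, 0.0, 281.6], [0.0, 373.0, 211.7], [0.0, 0.0, 1.0]] [[-0.0009, -0.9466, -0.3224, 0.0831], [1.0, -0.001, 0.0004, 0.0005], [-0.0007, -0.3224, 0.9466, -0.1424], [0.0, 0.0, 0.0, 1.0]]
```

View pics/scene0.png

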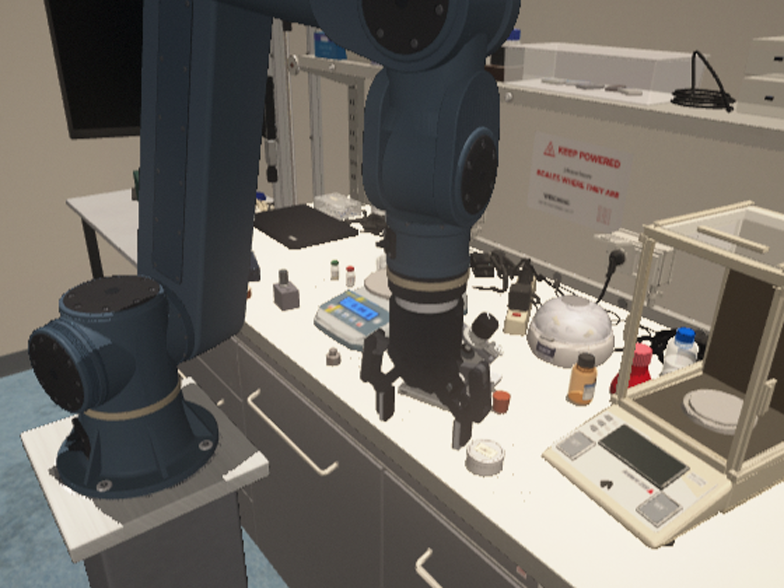

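View pics/side0.png

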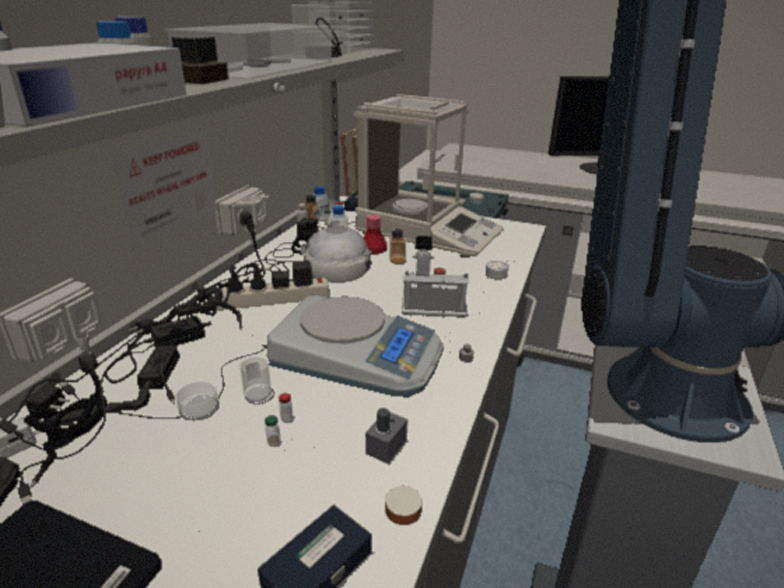

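The side view shows the pin stand at (385,437) with its head top at about (384,410), and the cell at (435,290) with the knob at (423,243). In the scene view the pin head is at (283,273); the gripper hides most of the cell there.

```bash
cat > h.py <<'E'
from plant import ctrl
import cv2,numpy as np
from scipy.spatial.transform import Rotation as Ro
def cam(n):
    "pixels, K, world->cam R, t"
    if n=="wrist":
        s=ctrl.get_state()
        T=np.eye(4);T[:3,:3]=s["tool_rot"];T[:3,3]=s["ee_pos"]
        c=ctrl.camera(n);W=np.linalg.inv(T@np.array(c["tool_from_camera"]))
        return c["pixels"],np.array(c["mtx"]),W[:3,:3],W[:3,3]
    c=ctrl.camera(n)
    return c["pixels"],np.array(c["mtx"]),cv2.Rodrigues(np.array(c["rvec"],float))[0],np.array(c["tvec"],float).ravel()
def ray(C,uv):
    _,K,R,t=C;d=R.T@np.linalg.solve(K,[uv[0],uv[1],1.]);return -R.T@t,d/np.linalg.norm(d)
def onz(C,uv,z):
    o,d=ray(C,uv);return o+d*(z-o[2])/d[2]
def onplane(C,uv,p,n):
    o,d=ray(C,uv);return o+d*(np.dot(np.subtract(p,o),n)/np.dot(d,n))
def tri(rays):
    A=sum(np.eye(3)-np.outer(d,d) for o,d in rays);b=sum((np.eye(3)-np.outer(d,d))@o for o,d in rays);return np.linalg.solve(A,b)
def proj(C,P):
    _,K,R,t=C;q=K@(R@np.array(P)+t);return q[:2]/q[2]
def save(C,name,box=None,f=None):
    im=C[0][:,:,::-1]
    if box: x0,y0,x1,y1=box;im=im[y0:y1,x0:x1]
    f=f or min(800/im.shape[1],600/im.shape[0]);np.savez(f"pics/{name}.npz",im=C[0],K=C[1],R=C[2],t=C[3])
    cv2.imwrite(f"pics/{name}.png",cv2.resize(im,None,fx=f,fy=f,interpolation=cv2.INTER_CUBIC));print(name,"scale",f)
def load(name):
    z=np.load(f"pics/{name}.npz");return z["im"],z["K"],z["R"],z["t"]
def delta(P,Rt):
    "rows units from the measured pose to target TCP P, rotation Rt"
    s=ctrl.get_state();R=np.array(s["tool_rot"]);d=R.T@(np.array(P)-s["ee_pos"]);r=Ro.from_matrix(R.T@Rt).as_rotvec()
    print("d(share)",(d/.8).round(4),"r(share)",(r/np.pi).round(4),"| mm",(d*1000).round(1),"deg",np.degrees(r).round(1))
E
python3 - <<'E'
from h import *
A=cam("scene");B=cam("side");u=1.4
P=tri([ray(A,(283/u,273/u)),ray(B,(384/u,411/u))]);print("head",P)
print("stand base side",onz(B,(385/u,437/u),.03))
print("knob side at .25,.2,.16",[onz(B,(423/u,243/u),z).round(3) for z in(.16,.2,.24)])
print("cell base",onz(B,(435/u,310/u),0.))
for n,uv in dict(tin=(485,455),stop=(502,400),w=(333,356)).items(): print(n,onz(A,np.array(uv)/u,.02).round(3))
s=ctrl.get_state();print(s["time"])
E
```

```text
head [0.45686617 0.33113146 0.07749559]
stand base side [0.45293905 0.33621202 0.03      ]
knob side at .25,.2,.16 [array([ 0.549, -0.139,  0.16 ]), array([ 0.522, -0.05 ,  0.2  ]), array([0.495, 0.04 , 0.24 ])]
cell base [ 0.50810035 -0.1292216   0.        ]
tin [ 0.414 -0.379  0.02 ]
stop [ 0.548 -0.289  0.02 ]
w [0.392 0.022 0.02 ]
0.25
```

```bash
python3 -m pendant '[{"dx":0.036,"dy":-0.0253,"dz":-0.0177},{"dx":0.036,"dy":-0.0253,"dz":-0.0177},{"dx":0.036,"dy":-0.0253,"dz":-0.0177},{"dx":0.036,"dy":-0.0253,"dz":-0.0177},{"dx":0.036,"dy":-0.0253,"dz":-0.0177},{"dx":0.036,"dy":-0.0253,"dz":-0.0177},{"dx":0.036,"dy":-0.0253,"dz":-0.0177},{"dx":0.036,"dy":-0.0253,"dz":-0.0177},{"dx":0.036,"dy":-0.0253,"dz":-0.0177},{"dx":0.036,"dy":-0.0253,"dz":-0.0177},{"dx":0.036,"dy":-0.0253,"dz":-0.0177},{"dx":0.036,"dy":-0.0253,"dz":-0.0177}]'; python3 -m pendant '[{},{}]' ; python3 - <<'E'
from h import *
s=ctrl.get_state();print(s["time"],np.round(s["ee_pos"],3),np.round(s["tool_rot"],3).tolist(),np.abs(s["qd"]).max())
C=cam("wrist");save(C,"w1")
C=cam("side");save(C,"s1",(270,160,350,240),)
C=cam("scene");save(C,"sc1")
E
```

```text
0.25 [ 0.175 -0.495  0.231] [[0.943, 0.334, -0.0], [0.334, -0.943, 0.001], [-0.0, -0.001, -1.0]] 0.0031845958476423544
w1 scale 1.4285714285714286
s1 scale 7.5
sc1 scale 1.4285714285714286schema error: expected keys dx, dy, dz, ax, ay, az, gripper
schema error: expected keys dx, dy, dz, ax, ay, az, gripper
```

View pics/w1.png

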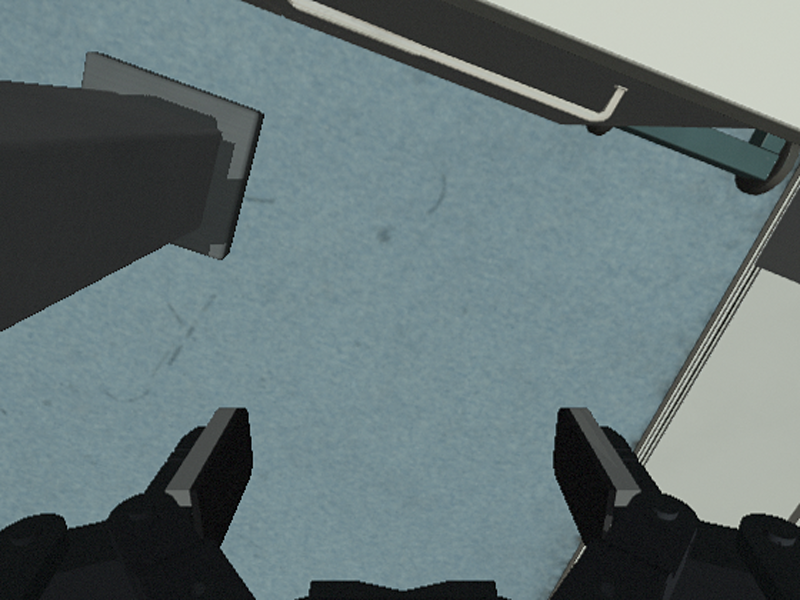

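The first move was refused because every row needs all seven keys. The wrist view therefore shows only the floor.

```bash
python3 -m pendant '[{"dx":0.036,"dy":-0.0253,"dz":-0.0177,"ax":0,"ay":0,"az":0,"gripper":1},{"dx":0.036,"dy":-0.0253,"dz":-0.0177,"ax":0,"ay":0,"az":0,"gripper":1},{"dx":0.036,"dy":-0.0253,"dz":-0.0177,"ax":0,"ay":0,"az":0,"gripper":1},{"dx":0.036,"dy":-0.0253,"dz":-0.0177,"ax":0,"ay":0,"az":0,"gripper":1},{"dx":0.036,"dy":-0.0253,"dz":-0.0177,"ax":0,"ay":0,"az":0,"gripper":1},{"dx":0.036,"dy":-0.0253,"dz":-0.0177,"ax":0,"ay":0,"az":0,"gripper":1},{"dx":0.036,"dy":-0.0253,"dz":-0.0177,"ax":0,"ay":0,"az":0,"gripper":1},{"dx":0.036,"dy":-0.0253,"dz":-0.0177,"ax":0,"ay":0,"az":0,"gripper":1},{"dx":0.036,"dy":-0.0253,"dz":-0.0177,"ax":0,"ay":0,"az":0,"gripper":1},{"dx":0.036,"dy":-0.0253,"dz":-0.0177,"ax":0,"ay":0,"az":0,"gripper":1},{"dx":0.036,"dy":-0.0253,"dz":-0.0177,"ax":0,"ay":0,"az":0,"gripper":1},{"dx":0,"dy":0,"dz":0,"ax":0,"ay":0,"az":0,"gripper":1}]'; python3 - <<'E'
from h import *
s=ctrl.get_state();print(s["time"],np.round(s["ee_pos"],3),np.round(s["tool_rot"],3).tolist(),np.abs(s["qd"]).max())
C=cam("wrist");save(C,"w2")
E
```

```text
time: 1.4
ee_pos: [0.4027, -0.1753, 0.3892]
tool_rot: [[0.941, 0.339, 0.004], [0.339, -0.941, 0.0], [0.004, 0.001, -1.0]]
ft_force: [-0.6, -1.2, 0.1]
gripper_width: 0.999
finger_force: 0.0
1.4 [ 0.403 -0.175  0.389] [[0.941, 0.339, 0.004], [0.339, -0.941, 0.0], [0.004, 0.001, -1.0]] 0.1216449696045852
w2 scale 1.4285714285714286
```

View pics/w2.png

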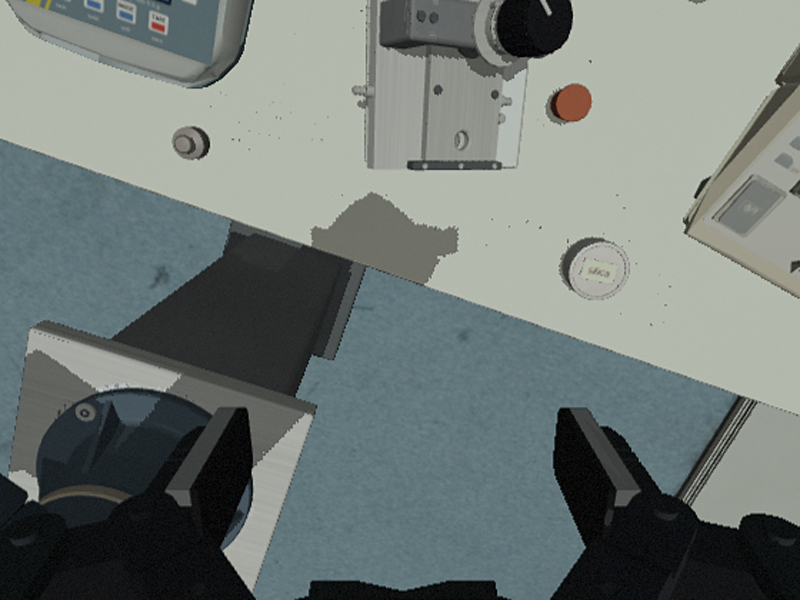

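The wrist view shows the cell at the top. The cover hole is at (461,139), the knob at (535,20) and the stopper at (571,103). The low side faces image-right, along tool +y. I'll move forward 0.13 m for a full view.

```bash
python3 -m pendant '[{"dx":0.045,"dy":0.01,"dz":0,"ax":0,"ay":0,"az":0,"gripper":1},{"dx":0.045,"dy":0.01,"dz":0,"ax":0,"ay":0,"az":0,"gripper":1},{"dx":0.045,"dy":0.01,"dz":0,"ax":0,"ay":0,"az":0,"gripper":1},{"dx":0.045,"dy":0.01,"dz":0,"ax":0,"ay":0,"az":0,"gripper":1},{"dx":0,"dy":0,"dz":0,"ax":0,"ay":0,"az":0,"gripper":1},{"dx":0,"dy":0,"dz":0,"ax":0,"ay":0,"az":0,"gripper":1},{"dx":0,"dy":0,"dz":0,"ax":0,"ay":0,"az":0,"gripper":1}]'; python3 - <<'E'
from h import *
s=ctrl.get_state();print(s["time"],np.round(s["ee_pos"],3),np.round(s["tool_rot"],3).tolist(),np.abs(s["qd"]).max())
C=cam("wrist");save(C,"w3",(140,0,540,300),2)
E
```

```text
time: 2.03
ee_pos: [0.5455, -0.1618, 0.3863]
tool_rot: [[0.943, 0.334, -0.002], [0.334, -0.943, 0.0], [-0.002, -0.001, -1.0]]
ft_force: [-0.5, -0.7, 0.9]
gripper_width: 1.001
finger_force: 0.0
2.0333 [ 0.546 -0.162  0.386] [[0.943, 0.334, -0.002], [0.334, -0.943, 0.0], [-0.002, -0.001, -1.0]] 0.036456118240466524
w3 scale 2
```

View pics/w3.png

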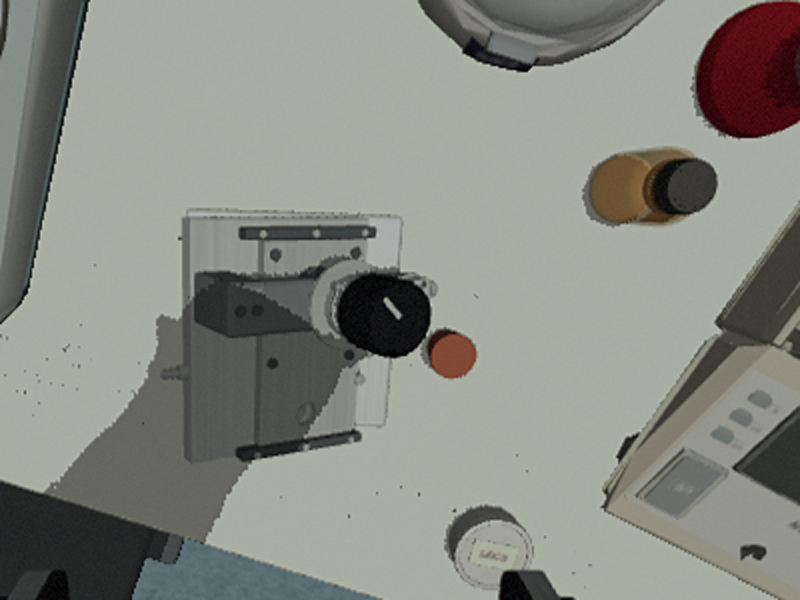

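The close-up shows the full cell: high edge at x≈185, cover hole at (306,412), knob near (385,315) with its rib at (386,299)–(399,318), and the stopper at (452,353). I'll make one zoomed composite to get accurate pixels.

```bash
python3 - <<'E'
from h import *
def crop(n,x0,y0,w,h):
    im=load(n)[0][y0:y0+h,x0:x0+w,::-1].astype(float)
    return cv2.resize(np.clip(255*(im/255)**.55,0,255).astype(np.uint8),(400,300),interpolation=cv2.INTER_CUBIC)
a=crop("w3",300,126,64,48)   # knob 6.25x
b=crop("w3",224,100,160,120) # 2.5x
c=crop("w2",250,0,160,120)   # 2.5x
d=crop("s1",276,162,80,60)   # 5x
cv2.imwrite("pics/comp.png",np.vstack([np.hstack([a,b]),np.hstack([c,d])]))
E
```

```text
(no output)
```

View pics/comp.png

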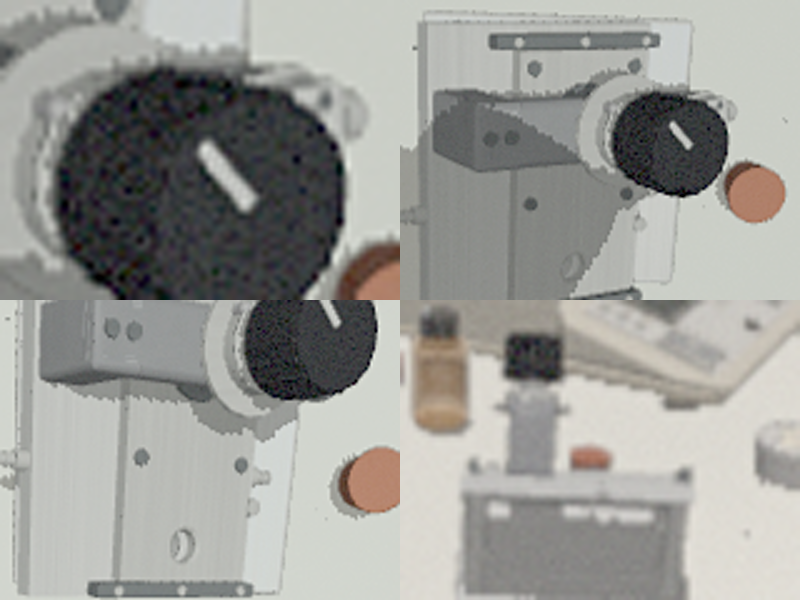

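The composite shows the rib ends at (203,147) outer and (248,207) inner in panel a. The cover hole is at (571,266) in panel b and (181,545) in panel c, with four cover bolts visible. I'll triangulate these.

```bash
python3 - <<'E'
from h import *
W2,W3,S=load("w2"),load("w3"),load("s1")
b=lambda x,y:(224+(x-400)/2.5,100+y/2.5); c=lambda x,y:(250+x/2.5,(y-300)/2.5); a=lambda x,y:(300+x/6.25,126+y/6.25);d=lambda x,y:(276+(x-400)/5,162+(y-300)/5)
pts=dict(hole=(c(181,545),b(571,266)),boltH=(c(141,457),b(531,204)),boltL=(c(241,465),b(626,194)),ribin=(c(338,326),a(248,207)),corner=(c(15,593),(233.5,231)),
 guideH=((408/1.4286,166/1.4286),(140+238/2,452/2)),guideL=((501/1.4286,166/1.4286),(140+361/2,437/2)))
P={}
for k,(u,v) in pts.items():
    X=tri([ray(W2,u),ray(W3,v)]);P[k]=X;print(k,(X*1000).round(1),"res px",(proj(W2,X)-u).round(1),(proj(W3,X)-v).round(1))
far=onz(W3,b(420,22),P["corner"][2]);print("farHigh",far,"len",np.linalg.norm(far-P["corner"]))
for k in("guide","bolt"):
    e=P[k+"L"]-P[k+"H"];print(k,"slope",np.degrees(np.arctan2(-e[2],np.hypot(*e[:2]))),"az",np.degrees(np.arctan2(e[1],e[0])))
e=far-P["corner"];print("edge az",np.degrees(np.arctan2(e[1],e[0])))
print("bolts on far side",[ (onz(W3,b(*q),P[k][2])*1000).round(1) for k,q in(("boltH",(530+4,69)),("boltL",(634,66)))])
print("knob side proj of ribin",proj(S,P["ribin"]), "vs", d(534,340)); print("hole slope plane from boltH:",P["hole"]-P["boltH"])
E
```

```text
hole [ 484.8 -199.2   59.8] res px [-0.3 -0.1] [0.2 0.1]
boltH [ 514.  -166.5   77.9] res px [0.1 0. ] [-0.1 -0. ]
boltL [ 528.9 -214.    50.1] res px [-0.1 -0. ] [0.1 0. ]
ribin [ 575.2 -215.5  147.5] res px [-0.2 -0.1] [0.2 0.1]
corner [ 439.6 -134.    94. ] res px [1.5 0.4] [-1.4 -0.3]
guideH [ 450.9 -164.5   78.5] res px [0.2 0.1] [-0.2 -0. ]
guideL [ 476.6 -243.5   44.3] res px [0.1 0. ] [-0.1 -0. ]
farHigh [ 0.58085413 -0.09066044  0.09395516] len 0.14772197747345145
guide slope 22.336140110547436 az -71.98848515618766
bolt slope 29.13542697115483 az -72.53743468197733
edge az 17.046725494547054
bolts on far side [array([ 576.6, -146.3,   77.9]), array([ 591.8, -194. ,   50.1])]
knob side proj of ribin [301.44835772 167.38079936] vs (302.8, 170.0)
hole slope plane from boltH: [-0.02919926 -0.03274005 -0.0180909 ]
```

Cell axes: the low direction has azimuth ≈ -72.5° and the slope is ≈ 30°, with the bolts agreeing. The hole and knob will be refined from close up. Next is the pin.

```bash
python3 -m pendant '[{"dx":0.0078,"dy":-0.0476,"dz":0.0131,"ax":0,"ay":0,"az":0,"gripper":1},{"dx":0.0078,"dy":-0.0476,"dz":0.0131,"ax":0,"ay":0,"az":0,"gripper":1},{"dx":0.0078,"dy":-0.0476,"dz":0.0131,"ax":0,"ay":0,"az":0,"gripper":1},{"dx":0.0078,"dy":-0.0476,"dz":0.0131,"ax":0,"ay":0,"az":0,"gripper":1},{"dx":0.0078,"dy":-0.0476,"dz":0.0131,"ax":0,"ay":0,"az":0,"gripper":1},{"dx":0.0078,"dy":-0.0476,"dz":0.0131,"ax":0,"ay":0,"az":0,"gripper":1},{"dx":0.0078,"dy":-0.0476,"dz":0.0131,"ax":0,"ay":0,"az":0,"gripper":1},{"dx":0.0078,"dy":-0.0476,"dz":0.0131,"ax":0,"ay":0,"az":0,"gripper":1},{"dx":0.0078,"dy":-0.0476,"dz":0.0131,"ax":0,"ay":0,"az":0,"gripper":1},{"dx":0.0078,"dy":-0.0476,"dz":0.0131,"ax":0,"ay":0,"az":0,"gripper":1},{"dx":0.0078,"dy":-0.0476,"dz":0.0131,"ax":0,"ay":0,"az":0,"gripper":1},{"dx":0.0078,"dy":-0.0476,"dz":0.0131,"ax":0,"ay":0,"az":0,"gripper":1}]'; python3 -m pendant '[{"dx":0.0078,"dy":-0.0476,"dz":0.0131,"ax":0,"ay":0,"az":0,"gripper":1},{"dx":0,"dy":0,"dz":0,"ax":0,"ay":0,"az":0,"gripper":1},{"dx":0,"dy":0,"dz":0,"ax":0,"ay":0,"az":0,"gripper":1},{"dx":0,"dy":0,"dz":0,"ax":0,"ay":0,"az":0,"gripper":1}]'; python3 - <<'E'
from h import *
C=cam("wrist");save(C,"w4");A=cam("scene");save(A,"sc4")
# knob fit in w2,w3
from scipy.optimize import minimize
n=np.array([.5*np.cos(np.radians(-72.5)),.5*np.sin(np.radians(-72.5)),.866]);u=np.cross(n,[0,0,1.]);u/=np.linalg.norm(u);v=np.cross(n,u)
th=np.linspace(0,2*np.pi,60)[:,None];ring=.0205*(np.cos(th)*u+np.sin(th)*v)
M={}
for k in("w2","w3"):
    W=load(k);g=cv2.GaussianBlur(W[0].max(2),(0,0),.8);m=np.zeros(g.shape,np.uint8)
    x0,y0,x1,y1=(340,0,405,48) if k=="w2" else (303,132,362,184)
    m[y0:y1,x0:x1]=g[y0:y1,x0:x1]<58;m=cv2.morphologyEx(m,cv2.MORPH_CLOSE,np.ones((5,5)));
    nn,l,st,_=cv2.connectedComponentsWithStats(m);i=1+st[1:,4].argmax();M[k]=(W,(l==i).astype(np.uint8));print(k,st[i])
def cost(T):
    c=0
    for W,m in M.values():
        p=np.array([proj(W,q) for q in np.vstack([T+ring,T-.032*n+ring])])
        s=np.zeros((420*8,560*8),np.uint8) if 0 else np.zeros(m.shape,np.uint8)
        cv2.fillConvexPoly(s,cv2.convexHull((p*16).round().astype(np.int32)),1,shift=4,lineType=8);s=s.copy()
        c+=(s!=m).sum()
    return c
T=np.array([.578,-.218,.148]);r=min((minimize(cost,T+d,method="Nelder-Mead",options=dict(initial_simplex=T+d+np.vstack([np.zeros(3),.006*np.eye(3)]))) for d in np.random.default_rng(0).normal(0,.004,(8,3))),key=lambda r:r.fun)
T=r.x;print("knob top centre",T.round(4),"mismatch",r.fun,"lat",T@[.954,.301,0])
W3=load("w3")
for nm,q in(("out",(203,147)),("in",(248,207))):
    X=onplane(W3,(300+q[0]/6.25,126+q[1]/6.25),T+.001*n,n)-T
    low=np.cross(np.cross(n,[np.cos(np.radians(-72.5)),np.sin(np.radians(-72.5)),0]),n);low/=np.linalg.norm(low);ac=np.cross(n,low)
    print(nm,"r mm",np.linalg.norm(X-(X@n)*n)*1e3,"ccw angle from low dir",np.arctan2(X@ac,X@low))
E
```

```text
time: 3.08
ee_pos: [0.4822, 0.2386, 0.2642]
tool_rot: [[0.908, 0.419, -0.02], [0.419, -0.907, 0.046], [0.001, -0.05, -0.999]]
ft_force: [0.7, 0.2, 0.5]
gripper_width: 0.999
finger_force: 0.0
time: 3.42
ee_pos: [0.4807, 0.2584, 0.256]
tool_rot: [[0.897, 0.442, -0.028], [0.443, -0.895, 0.057], [0.0, -0.064, -0.998]]
ft_force: [-0.1, -1.0, 0.2]
gripper_width: 1.004
finger_force: 0.0
w4 scale 1.4285714285714286
sc4 scale 1.4285714285714286
w2 [ 347    0   54   40 1856]
w3 [ 308  136   54   44 1643]
knob top centre [ 0.5744 -0.2175  0.1399] mismatch 366.0 lat 0.4825112659147148
out r mm 16.323786885676373 ccw angle from low dir 2.406547472301168
in r mm 1.6929584798277373 ccw angle from low dir 2.9382808425556632
```

View pics/w4.png

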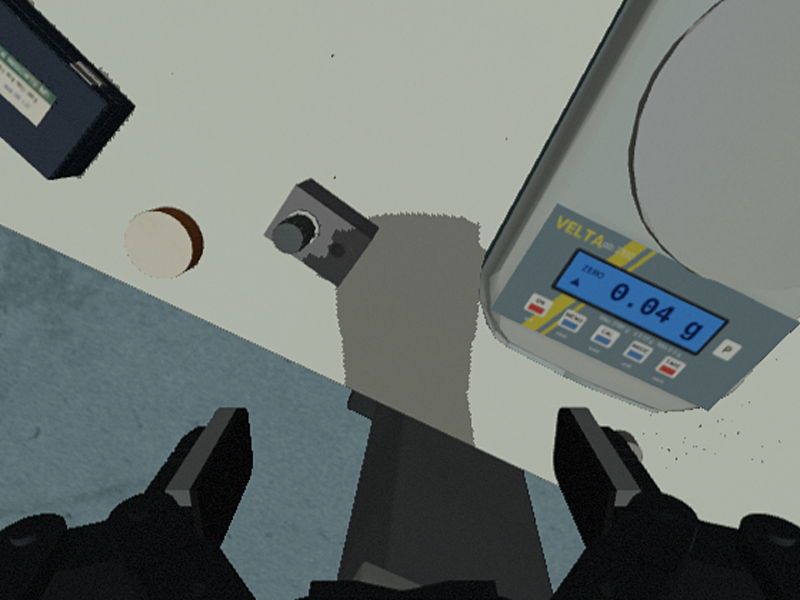

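The move fell short, with the yaw and tilt drifting, so I'm checking the joints. The image shows the pin head at (292,236), the stand beside it and the tape at (163,243); nothing stands near the pin.

```bash
python3 - <<'E'
from h import *
s=ctrl.get_state();print(np.round(s["joint_pos"],3))
W4=load("w4")
P=tri([ray(W4,(290/1.4286,239/1.4286)),ray(load("sc4"),(283/1.4,271/1.4))]);print(P)
print("head top on z=.084:",onz(W4,(289/1.4286,240/1.4286),.084), "collar z~.05", onz(W4,(304/1.4286,229/1.4286),.05))
B=[onz(W4,np.array(q)/1.4286,.046) for q in((304,180),(378,226),(265,236),(339,286))];print("stand corners",np.round(B,3).tolist(),"centre",np.mean(B,0).round(4))
E
```

```text
[0.457 0.267 0.088 1.391 0.064 3.14 ]
[0.45876014 0.33601206 0.080198  ]
head top on z=.084: [0.45871215 0.33601662 0.084     ] collar z~.05 [0.45937375 0.33513195 0.05      ]
stand corners [[0.488, 0.348, 0.046], [0.483, 0.292, 0.046], [0.442, 0.358, 0.046], [0.432, 0.298, 0.046]] centre [0.4612 0.324  0.046 ]
```

```bash
cat >> h.py <<'E'
def down(az): 
    a=np.radians(az);x=np.array([np.cos(a),np.sin(a),0]);z=np.array([0,0,-1.]);return np.c_[x,np.cross(z,x),z]
def tilt(az,azlow=-72.5):
    "tool z = -n, tool x across the slope near azimuth az"
    l=np.radians(azlow);n=np.array([.5*np.cos(l),.5*np.sin(l),np.sqrt(.75)]);a=np.radians(az);x=np.array([np.cos(a),np.sin(a),0]);x-=(x@n)*n;x/=np.linalg.norm(x);z=-n
    return np.c_[x,np.cross(z,x),z]
E
python3 -c "
from h import *
delta(ctrl.get_state()['ee_pos'],down(197.5))"
```

```text
d(share) [0. 0. 0.] r(share) [-0.002  -0.0304 -0.9509] | mm [0. 0. 0.] deg [  -0.4   -5.5 -171.2]
```

```bash
for i in 1 ; do python3 -m pendant '[{"dx":0,"dy":0,"dz":0.0045,"ax":-0.0001,"ay":-0.00127,"az":-0.0396,"gripper":1},{"dx":0,"dy":0,"dz":0.0045,"ax":-0.0001,"ay":-0.00127,"az":-0.0396,"gripper":1},{"dx":0,"dy":0,"dz":0.0045,"ax":-0.0001,"ay":-0.00127,"az":-0.0396,"gripper":1},{"dx":0,"dy":0,"dz":0.0045,"ax":-0.0001,"ay":-0.00127,"az":-0.0396,"gripper":1},{"dx":0,"dy":0,"dz":0.0045,"ax":-0.0001,"ay":-0.00127,"az":-0.0396,"gripper":1},{"dx":0,"dy":0,"dz":0.0045,"ax":-0.0001,"ay":-0.00127,"az":-0.0396,"gripper":1},{"dx":0,"dy":0,"dz":0.0045,"ax":-0.0001,"ay":-0.00127,"az":-0.0396,"gripper":1},{"dx":0,"dy":0,"dz":0.0045,"ax":-0.0001,"ay":-0.00127,"az":-0.0396,"gripper":1},{"dx":0,"dy":0,"dz":0.0045,"ax":-0.0001,"ay":-0.00127,"az":-0.0396,"gripper":1},{"dx":0,"dy":0,"dz":0.0045,"ax":-0.0001,"ay":-0.00127,"az":-0.0396,"gripper":1},{"dx":0,"dy":0,"dz":0.0045,"ax":-0.0001,"ay":-0.00127,"az":-0.0396,"gripper":1},{"dx":0,"dy":0,"dz":0.0045,"ax":-0.0001,"ay":-0.00127,"az":-0.0396,"gripper":1}]'; done; python3 -m pendant '[{"dx":0,"dy":0,"dz":0.0045,"ax":-0.0001,"ay":-0.00127,"az":-0.0396,"gripper":1},{"dx":0,"dy":0,"dz":0.0045,"ax":-0.0001,"ay":-0.00127,"az":-0.0396,"gripper":1},{"dx":0,"dy":0,"dz":0.0045,"ax":-0.0001,"ay":-0.00127,"az":-0.0396,"gripper":1},{"dx":0,"dy":0,"dz":0.0045,"ax":-0.0001,"ay":-0.00127,"az":-0.0396,"gripper":1},{"dx":0,"dy":0,"dz":0.0045,"ax":-0.0001,"ay":-0.00127,"az":-0.0396,"gripper":1},{"dx":0,"dy":0,"dz":0.0045,"ax":-0.0001,"ay":-0.00127,"az":-0.0396,"gripper":1},{"dx":0,"dy":0,"dz":0.0045,"ax":-0.0001,"ay":-0.00127,"az":-0.0396,"gripper":1},{"dx":0,"dy":0,"dz":0.0045,"ax":-0.0001,"ay":-0.00127,"az":-0.0396,"gripper":1},{"dx":0,"dy":0,"dz":0.0045,"ax":-0.0001,"ay":-0.00127,"az":-0.0396,"gripper":1},{"dx":0,"dy":0,"dz":0.0045,"ax":-0.0001,"ay":-0.00127,"az":-0.0396,"gripper":1},{"dx":0,"dy":0,"dz":0.0045,"ax":-0.0001,"ay":-0.00127,"az":-0.0396,"gripper":1},{"dx":0,"dy":0,"dz":0.0045,"ax":-0.0001,"ay":-0.00127,"az":-0.0396,"gripper":1}]'; python3 -c "
from h import *
delta([.4588,.3358,.17],down(197.5));print(np.round(ctrl.get_state()['joint_pos'],2))"
```

```text
time: 4.52
ee_pos: [0.4795, 0.2604, 0.2123]
tool_rot: [[-0.378, 0.925, -0.04], [0.926, 0.378, 0.015], [0.03, -0.032, -0.999]]
ft_force: [-0.3, 0.2, 0.6]
gripper_width: 1.001
finger_force: 0.0
time: 5.52
ee_pos: [0.4785, 0.2606, 0.1692]
tool_rot: [[-0.952, -0.305, 0.0], [-0.305, 0.952, 0.0], [-0.001, -0.0, -1.0]]
ft_force: [0.4, -0.2, 0.4]
gripper_width: 1.002
finger_force: 0.0
d(share) [-0.0053  0.097  -0.001 ] r(share) [0.     0.0002 0.0015] | mm [-4.3 77.6 -0.8] deg [0.  0.  0.3]
[ 0.5   0.3  -0.09  1.18 -0.    0.19]
```

```bash
python3 -m pendant '[{"dx":-0.0027,"dy":0.0485,"dz":0,"ax":0,"ay":0,"az":0.0005,"gripper":1},{"dx":-0.0026,"dy":0.0485,"dz":0,"ax":0,"ay":0,"az":0.0005,"gripper":1},{"dx":0,"dy":0,"dz":0,"ax":0,"ay":0,"az":0,"gripper":1},{"dx":0,"dy":0,"dz":0,"ax":0,"ay":0,"az":0,"gripper":1},{"dx":0,"dy":0,"dz":0,"ax":0,"ay":0,"az":0,"gripper":1}]'; python3 - <<'E'
from h import *
C=cam("wrist");save(C,"w5",(140,120,540,420),2);p=proj(C,[.4588,.3358,.084]);print("expected head px",p,(p-[140,120])*2)
E
```

```text
time: 5.93
ee_pos: [0.459, 0.3361, 0.169]
tool_rot: [[-0.955, -0.298, -0.0], [-0.298, 0.955, -0.0], [0.0, -0.0, -1.0]]
ft_force: [-0.1, 0.7, -0.2]
gripper_width: 1.005
finger_force: 0.0
w5 scale 2
expected head px [282.3493041  219.52769608] [284.69860821 199.05539215]
```

View pics/w5.png

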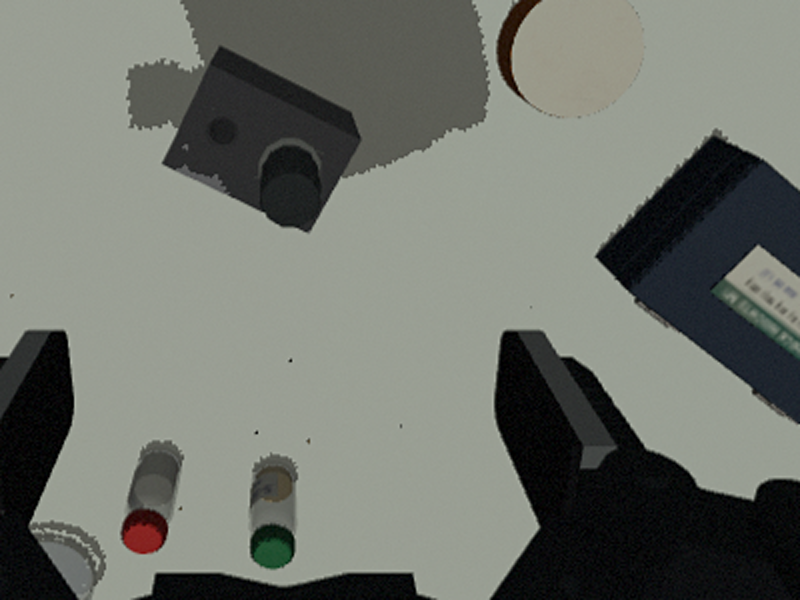

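The pin head top sits at crop (290,200) against the expected (285,199), so it is about 1.5 mm toward tool +y. The vials are well clear. Descend and grip.

```bash
python3 -m pendant '[{"dx":0,"dy":0.0019,"dz":0.045,"ax":0,"ay":0,"az":0,"gripper":1},{"dx":0,"dy":0,"dz":0.045,"ax":0,"ay":0,"az":0,"gripper":1},{"dx":0,"dy":0,"dz":0.035,"ax":0,"ay":0,"az":0,"gripper":0.7},{"dx":0,"dy":0,"dz":0.02,"ax":0,"ay":0,"az":0,"gripper":0.5},{"dx":0,"dy":0,"dz":0,"ax":0,"ay":0,"az":0,"gripper":0.35},{"dx":0,"dy":0,"dz":0,"ax":0,"ay":0,"az":0,"gripper":0},{"dx":0,"dy":0,"dz":0,"ax":0,"ay":0,"az":0,"gripper":0},{"dx":0,"dy":0,"dz":0,"ax":0,"ay":0,"az":0,"gripper":0},{"dx":0,"dy":0,"dz":0,"ax":0,"ay":0,"az":0,"gripper":0},{"dx":0,"dy":0,"dz":0,"ax":0,"ay":0,"az":0,"gripper":0}]' 80
```

```text
time: 6.82
ee_pos: [0.4595, 0.3385, 0.0545]
tool_rot: [[-0.955, -0.297, 0.002], [-0.297, 0.955, 0.001], [-0.003, 0.0, -1.0]]
ft_force: [0.3, -3.1, 8.0]
gripper_width: 0.211
finger_force: 78.2
```

Gripped at 18 mm opening with 78 N. Lift and carry to the cell.

```bash
python3 -m pendant '[{"dx":0,"dy":0,"dz":-0.03,"ax":0,"ay":0,"az":0,"gripper":0},{"dx":0,"dy":0,"dz":-0.05,"ax":0,"ay":0,"az":0,"gripper":0},{"dx":0,"dy":0,"dz":-0.05,"ax":0,"ay":0,"az":0,"gripper":0},{"dx":0,"dy":0,"dz":-0.05,"ax":0,"ay":0,"az":0,"gripper":0},{"dx":0.005,"dy":-0.02,"dz":-0.045,"ax":0,"ay":0,"az":0,"gripper":0},{"dx":0.0106,"dy":-0.0484,"dz":0,"ax":0,"ay":0,"az":0,"gripper":0},{"dx":0.0106,"dy":-0.0484,"dz":0,"ax":0,"ay":0,"az":0,"gripper":0},{"dx":0.0106,"dy":-0.0484,"dz":0,"ax":0,"ay":0,"az":0,"gripper":0},{"dx":0.0106,"dy":-0.0484,"dz":0,"ax":0,"ay":0,"az":0,"gripper":0},{"dx":0.0106,"dy":-0.0484,"dz":0,"ax":0,"ay":0,"az":0,"gripper":0},{"dx":0.0106,"dy":-0.0484,"dz":0,"ax":0,"ay":0,"az":0,"gripper":0},{"dx":0.0106,"dy":-0.0484,"dz":0,"ax":0,"ay":0,"az":0,"gripper":0}]' 
python3 -m pendant '[{"dx":0.0106,"dy":-0.0484,"dz":0,"ax":0,"ay":0,"az":0,"gripper":0},{"dx":0.0106,"dy":-0.0484,"dz":0,"ax":0,"ay":0,"az":0,"gripper":0},{"dx":0.0106,"dy":-0.0484,"dz":0,"ax":0,"ay":0,"az":0,"gripper":0},{"dx":0.0106,"dy":-0.0484,"dz":0,"ax":0,"ay":0,"az":0,"gripper":0},{"dx":0.0106,"dy":-0.0484,"dz":0,"ax":0,"ay":0,"az":0,"gripper":0},{"dx":0.0106,"dy":-0.0484,"dz":0,"ax":0,"ay":0,"az":0,"gripper":0},{"dx":0.0106,"dy":-0.0484,"dz":0,"ax":0,"ay":0,"az":0,"gripper":0},{"dx":0.0106,"dy":-0.0484,"dz":0,"ax":0,"ay":0,"az":0,"gripper":0},{"dx":0,"dy":0,"dz":0,"ax":0,"ay":0,"az":0,"gripper":0},{"dx":0,"dy":0,"dz":0,"ax":0,"ay":0,"az":0,"gripper":0}]'; python3 -c "
from h import *
delta([.515,-.294,.235],tilt(197.5));print(np.round(ctrl.get_state()['joint_pos'],2))"
```

```text
time: 7.82
ee_pos: [0.4833, 0.0435, 0.2337]
tool_rot: [[-0.955, -0.298, 0.001], [-0.298, 0.955, 0.0], [-0.001, -0.0, -1.0]]
ft_force: [0.4, 1.0, -0.1]
gripper_width: 0.21
finger_force: 78.9
time: 8.65
ee_pos: [0.5107, -0.2727, 0.2329]
tool_rot: [[-0.956, -0.295, -0.0], [-0.295, 0.956, -0.0], [0.0, -0.0, -1.0]]
ft_force: [-0.3, 0.7, -1.2]
gripper_width: 0.212
finger_force: 79.0
d(share) [ 0.0027 -0.027  -0.0027] r(share) [-0.1667  0.0004 -0.002 ] | mm [  2.2 -21.6  -2.1] deg [-30.    0.1  -0.4]
[-0.49  0.33  0.12  1.36 -0.   -0.79]
```

```bash
python3 -m pendant '[{"dx":0.0027,"dy":-0.027,"dz":0,"ax":-0.0333,"ay":0,"az":-0.001,"gripper":0},{"dx":0,"dy":0,"dz":0,"ax":-0.0333,"ay":0,"az":-0.001,"gripper":0},{"dx":0,"dy":0,"dz":0,"ax":-0.0333,"ay":0,"az":0,"gripper":0},{"dx":0,"dy":0,"dz":0,"ax":-0.0333,"ay":0,"az":0,"gripper":0},{"dx":0,"dy":0,"dz":0,"ax":-0.0333,"ay":0,"az":0,"gripper":0},{"dx":0,"dy":0,"dz":0.04,"ax":0,"ay":0,"az":0,"gripper":0},{"dx":0,"dy":0,"dz":0.04,"ax":0,"ay":0,"az":0,"gripper":0},{"dx":0,"dy":0,"dz":0.03,"ax":0,"ay":0,"az":0,"gripper":0},{"dx":0,"dy":0,"dz":0,"ax":0,"ay":0,"az":0,"gripper":0},{"dx":0,"dy":0,"dz":0,"ax":0,"ay":0,"az":0,"gripper":0},{"dx":0,"dy":0,"dz":0,"ax":0,"ay":0,"az":0,"gripper":0}]'; python3 - <<'E'
from h import *
print(np.round(ctrl.get_state()["joint_pos"],2))
C=cam("wrist");save(C,"w6",(160,160,400,340),800/240)
S=cam("side");save(S,"s6");A=cam("scene");save(A,"sc6")
print(proj(C,[.4848,-.1992,.0598]))
E
```

```text
time: 9.57
ee_pos: [0.5026, -0.2498, 0.1583]
tool_rot: [[-0.952, -0.265, -0.151], [-0.305, 0.826, 0.475], [-0.001, 0.498, -0.867]]
ft_force: [-0.0, -0.5, -0.2]
gripper_width: 0.21
finger_force: 79.2
[-0.62  0.66  0.35  1.69  0.3  -1.  ]
w6 scale 3.3333333333333335
s6 scale 1.4285714285714286
sc6 scale 1.4285714285714286
[279.08881639 204.43591687]
```

View pics/w6.png

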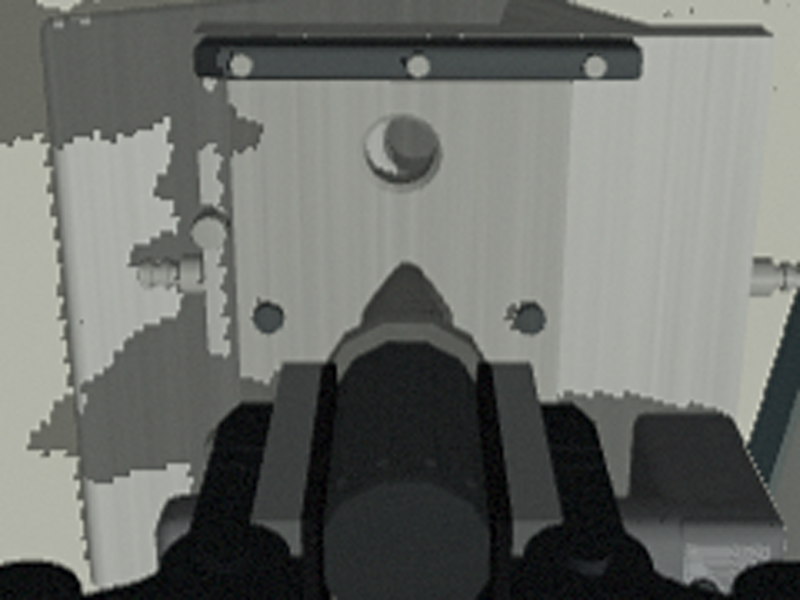

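The view shows the cover hole at (402,150), the plate hole offset up-slope (right) inside it, and the pin tip at (407,264). The cover's edges are at x=234 and 568 in the hole's row, which gives a depth check.

```bash
python3 - <<'E'
from h import *
W2,W3,W6=load("w2"),load("w3"),load("w6")
q=lambda x,y:(160+x/3.3333,160+y/3.3333)
b=lambda x,y:(224+(x-400)/2.5,100+y/2.5); c=lambda x,y:(250+x/2.5,(y-300)/2.5)
s=ctrl.get_state();R=np.array(s["tool_rot"]);p=np.array(s["ee_pos"]);tool=lambda X:(R.T@(X-p)*1e3).round(1)
for k,u,v,w in(("hole",c(181,545),b(571,266),q(402,150)),("boltH",c(141,457),b(531,204),q(530,318)),("boltL",c(241,465),b(626,194),q(268,318))):
    for nm,rs in(("all",[ray(W2,u),ray(W3,v),ray(W6,w)]),("2,6",[ray(W2,u),ray(W6,w)]),("3,6",[ray(W3,v),ray(W6,w)])): print(k,nm,tool(tri(rs)))
# depth from 72 mm width
o,d=ray(W6,q(402,150));Z=373*.072/((568-234)/3.3333);dc=W6[2]@d;X=o+d*Z/dc[2];print("hole by width",tool(X),X)
def intool(px,z): # intersect ray with tool plane z
    X=onplane(W6,px,p+R[:,2]*z,R[:,2]);return tool(X)
print("tip",intool(q(407,264),.0465)); print("plate-hole edges: right rim/bottom rim later")
for a in(234,568): print("edge",intool(q(a,150),tool(X)[2]/1e3))
E
```

```text
hole all [  1.5  -0.8 111.2]
hole 2,6 [  1.8  -0.6 110.4]
hole 3,6 [  1.3  -0.7 111.6]
boltH all [-36.2  27.4 106.8]
boltH 2,6 [-36.   27.6 106.6]
boltH 3,6 [-36.2  27.4 106.8]
boltL all [-35.9 -30.2 106.8]
boltL 2,6 [-35.8 -30.1 106.5]
boltL 3,6 [-36.  -30.2 106.9]
hole by width [  1.1  -0.6 112.6] [ 0.48495776 -0.19803179  0.06012283]
tip [ 2.7  0.4 46.5]
plate-hole edges: right rim/bottom rim later
edge [  1.1 -36.8 112.6]
edge [  1.1  35.2 112.6]
```

```bash
python3 - <<'E'
from h import *
W6=load("w6");g=W6[0].mean(2).round().astype(int)
print("cols",list(range(266,296)))
for r in range(192,218): print(r,g[r,266:296].tolist())
E
```

```text
cols [266, 267, 268, 269, 270, 271, 272, 273, 274, 275, 276, 277, 278, 279, 280, 281, 282, 283, 284, 285, 286, 287, 288, 289, 290, 291, 292, 293, 294, 295]
192 [148, 147, 147, 149, 150, 151, 151, 149, 149, 152, 154, 152, 149, 148, 148, 147, 149, 150, 152, 150, 145, 146, 146, 145, 145, 149, 150, 150, 148, 147]
193 [149, 148, 149, 150, 151, 151, 152, 147, 149, 152, 157, 153, 151, 150, 148, 149, 151, 154, 154, 150, 147, 146, 146, 146, 146, 149, 150, 152, 148, 147]
194 [148, 147, 148, 148, 150, 151, 151, 148, 150, 144, 146, 134, 131, 128, 125, 123, 130, 132, 147, 152, 148, 148, 147, 145, 146, 148, 150, 151, 148, 147]
195 [150, 148, 148, 149, 151, 152, 153, 142, 133, 129, 130, 125, 111, 107, 102, 103, 111, 114, 122, 130, 139, 148, 148, 145, 147, 149, 150, 150, 148, 145]
196 [149, 149, 147, 149, 151, 151, 143, 133, 137, 135, 135, 99, 92, 94, 92, 98, 98, 96, 96, 106, 115, 123, 148, 148, 147, 148, 150, 149, 147, 146]
197 [149, 148, 147, 149, 150, 142, 135, 146, 157, 151, 119, 88, 87, 90, 93, 95, 94, 92, 89, 93, 100, 103, 112, 136, 147, 149, 150, 150, 148, 148]
198 [150, 148, 148, 150, 140, 1
[... 2131 characters left out ...]
 60, 61, 63, 62, 66, 69, 63, 61, 58, 71, 94, 106, 109, 113, 142, 149, 150, 149, 147, 148]
214 [150, 148, 148, 147, 149, 145, 144, 142, 132, 113, 82, 63, 62, 61, 61, 60, 56, 86, 87, 112, 114, 110, 107, 139, 149, 148, 150, 148, 148, 148]
215 [148, 149, 146, 148, 150, 150, 146, 139, 136, 134, 133, 132, 114, 108, 106, 116, 116, 119, 117, 119, 111, 124, 139, 147, 148, 147, 150, 148, 149, 148]
216 [148, 148, 147, 147, 149, 151, 151, 144, 136, 134, 138, 137, 132, 128, 125, 126, 123, 123, 120, 129, 126, 144, 148, 147, 148, 149, 149, 149, 145, 148]
217 [149, 148, 147, 148, 150, 151, 151, 146, 146, 144, 149, 138, 135, 126, 122, 127, 128, 135, 146, 147, 144, 149, 147, 147, 146, 149, 148, 149, 146, 149]
```

The outer chamfer centre gives cover y ≈ -0.7 mm. The plate hole's left rim gives a plate centre at +3.0 mm, so the offset is 3.7 mm, within the stated 3–5. I'll align the pin with the plate hole and go in stepwise.

```bash
python3 -m pendant '[{"dx":0.0011,"dy":0.0033,"dz":0.02,"ax":0,"ay":0,"az":0,"gripper":0},{"dx":0,"dy":0,"dz":0.03,"ax":0,"ay":0,"az":0,"gripper":0},{"dx":0,"dy":0,"dz":0.025,"ax":0,"ay":0,"az":0,"gripper":0},{"dx":0,"dy":0,"dz":0,"ax":0,"ay":0,"az":0,"gripper":0},{"dx":0,"dy":0,"dz":0,"ax":0,"ay":0,"az":0,"gripper":0},{"dx":0,"dy":0,"dz":0.006,"ax":0,"ay":0,"az":0,"gripper":0},{"dx":0,"dy":0,"dz":0.006,"ax":0,"ay":0,"az":0,"gripper":0},{"dx":0,"dy":0,"dz":0.004,"ax":0,"ay":0,"az":0,"gripper":0},{"dx":0,"dy":0,"dz":0,"ax":0,"ay":0,"az":0,"gripper":0}]'; python3 -c "
from h import *
s=ctrl.get_state();R=np.array(s['tool_rot']);print('tool force',R.T@s['ft_force'],R.T@s['moment'])"
```

```text
time: 10.47
ee_pos: [0.4898, -0.214, 0.0945]
tool_rot: [[-0.953, -0.263, -0.151], [-0.304, 0.826, 0.475], [-0.001, 0.498, -0.867]]
ft_force: [2.4, -2.0, -2.1]
gripper_width: 0.209
finger_force: 79.0
tool force [-1.72449177 -3.33329967  0.49821697] [ 1.3602821  -0.19187785  0.04643548]
```

```bash
python3 -m pendant '[{"dx":0,"dy":0,"dz":0.005,"ax":0,"ay":0,"az":0,"gripper":0},{"dx":0,"dy":0,"dz":0.005,"ax":0,"ay":0,"az":0,"gripper":0},{"dx":0,"dy":0,"dz":0.004,"ax":0,"ay":0,"az":0,"gripper":0},{"dx":0,"dy":0,"dz":0,"ax":0,"ay":0,"az":0,"gripper":0}]'; python3 -c "
from h import *
s=ctrl.get_state();R=np.array(s['tool_rot']);print('tool force',R.T@s['ft_force'],R.T@s['moment'])"
```

```text
time: 10.8
ee_pos: [0.4879, -0.2082, 0.0846]
tool_rot: [[-0.953, -0.263, -0.151], [-0.304, 0.826, 0.476], [-0.0, 0.499, -0.866]]
ft_force: [3.0, -1.7, -3.8]
gripper_width: 0.206
finger_force: 79.1
tool force [-2.37838294 -4.08004035  2.00404253] [ 1.42467285e+00 -4.83989418e-01  3.02985892e-04]
```

```bash
python3 -m pendant '[{"dx":0,"dy":0,"dz":0.005,"ax":0,"ay":0,"az":0,"gripper":0},{"dx":0,"dy":0,"dz":0.005,"ax":0,"ay":0,"az":0,"gripper":0},{"dx":0,"dy":0,"dz":0,"ax":0,"ay":0,"az":0,"gripper":0}]'; python3 -c "
from h import *
s=ctrl.get_state();R=np.array(s['tool_rot']);print('tool force',R.T@s['ft_force'],R.T@s['moment'])"
```

```text
time: 11.05
ee_pos: [0.4865, -0.2039, 0.0776]
tool_rot: [[-0.953, -0.263, -0.152], [-0.304, 0.825, 0.476], [-0.0, 0.5, -0.866]]
ft_force: [2.9, -1.5, -4.5]
gripper_width: 0.206
finger_force: 79.1
tool force [-2.349826   -4.25922154  2.70714104] [ 1.36528763 -0.77074683 -0.01870815]
```

```bash
python3 -m pendant '[{"dx":0,"dy":0,"dz":0.004,"ax":0,"ay":0,"az":0,"gripper":0},{"dx":0,"dy":0,"dz":0.004,"ax":0,"ay":0,"az":0,"gripper":0},{"dx":0,"dy":0,"dz":0,"ax":0,"ay":0,"az":0,"gripper":0}]'; python3 -c "
from h import *
s=ctrl.get_state();R=np.array(s['tool_rot']);print('tool force',R.T@s['ft_force'],R.T@s['moment'])"; python3 -m pendant '[{"dx":0,"dy":0,"dz":0.003,"ax":0,"ay":0,"az":0,"gripper":0},{"dx":0,"dy":0,"dz":0.002,"ax":0,"ay":0,"az":0,"gripper":0},{"dx":0,"dy":0,"dz":0,"ax":0,"ay":0,"az":0,"gripper":0}]'; python3 -c "
from h import *
s=ctrl.get_state();R=np.array(s['tool_rot']);print('tool force',R.T@s['ft_force'],R.T@s['moment'])"
```

```text
time: 11.3
ee_pos: [0.4855, -0.201, 0.0723]
tool_rot: [[-0.953, -0.263, -0.152], [-0.304, 0.825, 0.476], [-0.0, 0.5, -0.866]]
ft_force: [4.1, -1.5, -2.8]
gripper_width: 0.208
finger_force: 79.4
tool force [-3.48023307 -3.71633228  1.07042247] [ 1.35788878 -0.79104089 -0.05235412]
time: 11.55
ee_pos: [0.4856, -0.2008, 0.0717]
tool_rot: [[-0.953, -0.264, -0.148], [-0.303, 0.827, 0.474], [-0.002, 0.496, -0.868]]
ft_force: [0.4, -13.0, 23.7]
gripper_width: 0.213
finger_force: 82.7
tool force [  3.48546856   0.91450393 -26.82727787] [0.1550146  0.64405839 0.03262726]
```

Contact at about 27 N, more than the 20 N needed. I'll unload, release, back off and check.

```bash
python3 -m pendant '[{"dx":0,"dy":0,"dz":-0.003,"ax":0,"ay":0,"az":0,"gripper":0},{"dx":0,"dy":0,"dz":0,"ax":0,"ay":0,"az":0,"gripper":0.5},{"dx":0,"dy":0,"dz":0,"ax":0,"ay":0,"az":0,"gripper":0.5},{"dx":0,"dy":0,"dz":0,"ax":0,"ay":0,"az":0,"gripper":0.5},{"dx":0,"dy":0,"dz":-0.01,"ax":0,"ay":0,"az":0,"gripper":0.5},{"dx":0,"dy":0,"dz":-0.04,"ax":0,"ay":0,"az":0,"gripper":0.5},{"dx":0,"dy":0,"dz":-0.05,"ax":0,"ay":0,"az":0,"gripper":0.5},{"dx":0,"dy":0,"dz":-0.035,"ax":0,"ay":0,"az":0,"gripper":0.5},{"dx":0,"dy":0,"dz":0,"ax":0,"ay":0,"az":0,"gripper":0.5},{"dx":0,"dy":0,"dz":0,"ax":0,"ay":0,"az":0,"gripper":0.5},{"dx":0,"dy":0,"dz":0,"ax":0,"ay":0,"az":0,"gripper":0.5}]'; python3 - <<'E'
from h import *
C=cam("wrist");save(C,"w7",(160,120,440,330),800/280)
E
```

```text
time: 12.47
ee_pos: [0.5013, -0.2517, 0.1642]
tool_rot: [[-0.953, -0.263, -0.153], [-0.304, 0.825, 0.477], [0.001, 0.5, -0.866]]
ft_force: [-0.5, -0.8, -1.3]
gripper_width: 0.5
finger_force: 0.0
w7 scale 2.857142857142857
```

View pics/w7.png

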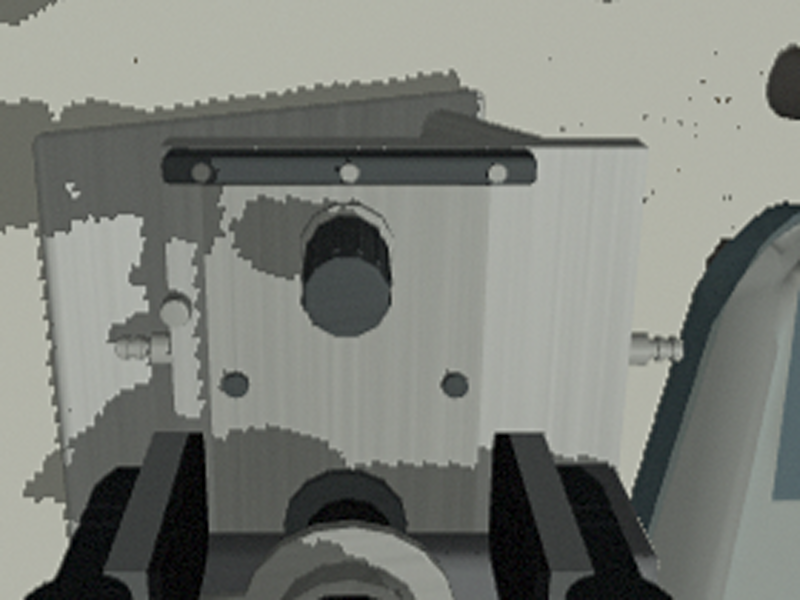

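The pin stands with its collar flat on the cover. The seat depth of 98.5 mm matches the plane from the bolts (98 mm). Next is the knob: move onto its axis, 70 mm above its top, and look.

```bash
python3 -c "
from h import *
R=tilt(197.5);T=np.array([.5748,-.2170,.144]);delta(T-R[:,2]*.07,R);print(np.round(ctrl.get_state()['joint_pos'],2))"
```

```text
d(share) [-0.1007 -0.0012 -0.0596] r(share) [ 0.0004 -0.0009  0.0007] | mm [-80.5  -0.9 -47.7] deg [ 0.1 -0.2  0.1]
[-0.63  0.66  0.36  1.71  0.3  -1.  ]
```

```bash
python3 -m pendant '[{"dx":0,"dy":0,"dz":-0.04,"ax":0,"ay":0,"az":0,"gripper":1},{"dx":-0.03,"dy":0,"dz":-0.0196,"ax":0,"ay":0,"az":0,"gripper":1},{"dx":-0.04,"dy":0,"dz":0,"ax":0,"ay":0,"az":0,"gripper":1},{"dx":-0.0307,"dy":-0.0012,"dz":0,"ax":0,"ay":0,"az":0,"gripper":1},{"dx":0,"dy":0,"dz":0,"ax":0,"ay":0,"az":0,"gripper":1},{"dx":0,"dy":0,"dz":0,"ax":0,"ay":0,"az":0,"gripper":1},{"dx":0,"dy":0,"dz":0,"ax":0,"ay":0,"az":0,"gripper":1}]'; python3 - <<'E'
from h import *
C=cam("wrist");save(C,"w8",(160,180,400,360),800/240)
print((proj(C,[.5748,-.2170,.144])-[160,180])*800/240)
A=cam("scene");save(A,"sc8");S=cam("side");save(S,"s8")
E
```

```text
time: 13.1
ee_pos: [0.5852, -0.2503, 0.2045]
tool_rot: [[-0.952, -0.263, -0.154], [-0.305, 0.825, 0.477], [0.002, 0.501, -0.865]]
ft_force: [0.8, -0.4, 0.4]
gripper_width: 1.002
finger_force: 0.0
w8 scale 3.3333333333333335
[408.65785681 162.37258109]
sc8 scale 1.4285714285714286
s8 scale 1.4285714285714286
```

View pics/w8.png

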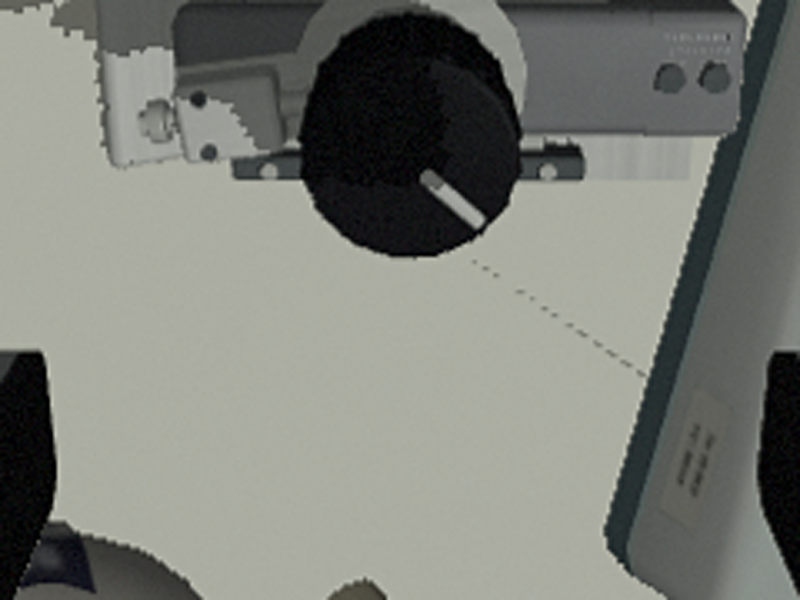

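The knob's top disc is centred at about (412,152) and 219 px wide. The rib runs from (425,176) to its outer end at (482,223), and the plunger housing is on the low side at (230,112).

```bash
python3 - <<'E'
from h import *
from scipy.optimize import least_squares
W8=load("w8");s=ctrl.get_state();R=np.array(s["tool_rot"]);p=np.array(s["ee_pos"])
q=lambda x,y:np.array((160+x/3.3333,180+y/3.3333))
g=W8[0].max(2);m=(cv2.GaussianBlur(g,(0,0),.7)<62).astype(np.uint8);m[:182]=0;m[258:]=0;m[:,:248]=0;m[:,320:]=0
m=cv2.morphologyEx(m,cv2.MORPH_CLOSE,np.ones((9,9)))
n_,l,st,_=cv2.connectedComponentsWithStats(m);i=1+st[1:,4].argmax();print(st[i])
c=max(cv2.findContours((l==i).astype(np.uint8),cv2.RETR_EXTERNAL,cv2.CHAIN_APPROX_NONE)[0],key=len)[:,0,:].astype(float)
c=c[c[:,1]>222]  # lower rim = top disc edge nearest camera side
th=np.linspace(0,2*np.pi,240)
def circ(v): return np.array([proj(W8,p+R@np.array([v[0]+.0205*np.cos(t),v[1]+.0205*np.sin(t),v[2]])) for t in th])
def f(v):
    C=circ(v);return np.linalg.norm(c[:,None]-C[None],axis=2).min(1)
r=least_squares(f,[0,0,.07]);v=r.x;print("fit top centre tool mm",(v*1e3).round(1),"rms",np.sqrt((r.fun**2).mean()),"world",(p+R@v).round(4))
for nm,z in(("z70",.070),("fit",v[2])):
  for k,px in(("out",q(482,223)),("in",q(425,176))):
    X=R.T@(onplane(W8,px,p+R[:,2]*(z-.001),R[:,2])-p);d=X[:2]-v[:2];print(nm,k,(X*1e3).round(1),"r",np.hypot(*d)*1e3,"ang",np.arctan2(d[1],d[0]))
# triangulate rib inner with w2,w3
b=tri([ray(load("w2"),(250+338/2.5,26/2.5)),ray(load("w3"),(300+248/6.25,126+207/6.25)),ray(W8,q(425,176))]);print("ribin 3-view tool",(R.T@(b-p)*1e3).round(1))
o=tri([ray(load("w3"),(300+203/6.25,126+147/6.25)),ray(W8,q(482,223))]);print("ribout 2-view tool",(R.T@(o-p)*1e3).round(1))
h=R.T@(onplane(W8,q(230,112),p+R[:,2]*(v[2]+.034),R[:,2])-p)-v;print("housing ang",np.arctan2(h[1],h[0]),(h*1e3).round(1))
E
```

```text
[ 248  182   72   75 4049]
fit top centre tool mm [ 2.5  0.1 69.5] rms 0.8558482836062227 world [ 0.572  -0.2187  0.1455]
z70 out [-11.9  13.6  69. ] r 19.710911327933808 ang 2.3899400364211303
z70 in [-2.5  3.  69. ] r 5.802517508547716 ang 2.6242962627245623
fit out [-11.6  13.5  68.5] r 19.507000335945747 ang 2.3827511195853983
fit in [-2.3  3.  68.5] r 5.60662333246804 ang 2.606321234002332
ribin 3-view tool [-1.8  3.1 68.3]
ribout 2-view tool [-12.   13.5  68.8]
housing ang -1.6949874858558835 [ -4.7 -37.3  34. ]
```

The axis is within 1 mm of the tool axis, the knob top is 69 mm ahead, and the pointer-to-detent angle is about 2.3–2.45 rad. j6 (-1.0 now) has room for a single ~2.7 rad turn. Descend 97 mm and grip.

```bash
python3 -m pendant '[{"dx":0.001,"dy":0.0001,"dz":0.04,"ax":0,"ay":0,"az":0,"gripper":1},{"dx":0,"dy":0,"dz":0.035,"ax":0,"ay":0,"az":0,"gripper":1},{"dx":0,"dy":0,"dz":0.025,"ax":0,"ay":0,"az":0,"gripper":1},{"dx":0,"dy":0,"dz":0.021,"ax":0,"ay":0,"az":0,"gripper":1},{"dx":0,"dy":0,"dz":0,"ax":0,"ay":0,"az":0,"gripper":0.6},{"dx":0,"dy":0,"dz":0,"ax":0,"ay":0,"az":0,"gripper":0.3},{"dx":0,"dy":0,"dz":0,"ax":0,"ay":0,"az":0,"gripper":0.3},{"dx":0,"dy":0,"dz":0,"ax":0,"ay":0,"az":0,"gripper":0.3},{"dx":0,"dy":0,"dz":0,"ax":0,"ay":0,"az":0,"gripper":0.3}]' 70; python3 -c "
from h import *
s=ctrl.get_state();R=np.array(s['tool_rot']);print('tool force',R.T@s['ft_force'],R.T@s['moment'],s['joint_pos'])"
```

```text
time: 14.0
ee_pos: [0.5707, -0.2054, 0.1239]
tool_rot: [[-0.953, -0.263, -0.15], [-0.303, 0.826, 0.476], [-0.002, 0.499, -0.866]]
ft_force: [-2.0, 1.5, 10.5]
gripper_width: 0.458
finger_force: 70.9
tool force [ 1.41686814  6.98321302 -8.10693918] [-0.83741851  0.27226894  0.02064616] [-0.51813251  0.72816885  0.39821976  1.64049943  0.34649726 -0.89696298]
```

```bash
python3 -m pendant '[{"dx":0,"dy":0,"dz":0,"ax":0,"ay":0,"az":0.03,"gripper":0.3},{"dx":0,"dy":0,"dz":0,"ax":0,"ay":0,"az":0.038,"gripper":0.3},{"dx":0,"dy":0,"dz":0,"ax":0,"ay":0,"az":0.038,"gripper":0.3},{"dx":0,"dy":0,"dz":0,"ax":0,"ay":0,"az":0.038,"gripper":0.3},{"dx":0,"dy":0,"dz":0,"ax":0,"ay":0,"az":0.038,"gripper":0.3},{"dx":0,"dy":0,"dz":0,"ax":0,"ay":0,"az":0.038,"gripper":0.3},{"dx":0,"dy":0,"dz":0,"ax":0,"ay":0,"az":0.038,"gripper":0.3},{"dx":0,"dy":0,"dz":0,"ax":0,"ay":0,"az":0.038,"gripper":0.3},{"dx":0,"dy":0,"dz":0,"ax":0,"ay":0,"az":0.038,"gripper":0.3},{"dx":0,"dy":0,"dz":0,"ax":0,"ay":0,"az":0.038,"gripper":0.3},{"dx":0,"dy":0,"dz":0,"ax":0,"ay":0,"az":0.038,"gripper":0.3},{"dx":0,"dy":0,"dz":0,"ax":0,"ay":0,"az":0.038,"gripper":0.3}]' 90; python3 -c "
from h import *
s=ctrl.get_state();R=np.array(s['tool_rot']);print('tool force',R.T@s['ft_force'],R.T@s['moment'],s['joint_pos'])"
```

```text
time: 15.0
ee_pos: [0.5705, -0.2056, 0.124]
tool_rot: [[-0.409, 0.9, -0.15], [0.768, 0.429, 0.476], [0.493, 0.079, -0.867]]
ft_force: [-2.4, -0.2, 9.7]
gripper_width: 0.452
finger_force: 89.5
tool force [ 5.59086951 -1.51078854 -8.17437541] [ 0.69752951  0.8611264  -0.00181109] [-0.51818173  0.72797669  0.39814312  1.64058478  0.34580076  0.51631034]
```

```bash
python3 -m pendant '[{"dx":0,"dy":0,"dz":0,"ax":0,"ay":0,"az":0.038,"gripper":0.3},{"dx":0,"dy":0,"dz":0,"ax":0,"ay":0,"az":0.038,"gripper":0.3},{"dx":0,"dy":0,"dz":0,"ax":0,"ay":0,"az":0.038,"gripper":0.3},{"dx":0,"dy":0,"dz":0,"ax":0,"ay":0,"az":0.038,"gripper":0.3},{"dx":0,"dy":0,"dz":0,"ax":0,"ay":0,"az":0.038,"gripper":0.3},{"dx":0,"dy":0,"dz":0,"ax":0,"ay":0,"az":0.038,"gripper":0.3},{"dx":0,"dy":0,"dz":0,"ax":0,"ay":0,"az":0,"gripper":0.3}]' 110; python3 -c "
from h import *
s=ctrl.get_state();R=np.array(s['tool_rot']);print('tool force',R.T@s['ft_force'],R.T@s['moment'],s['joint_pos'])"
```

```text
time: 15.58
ee_pos: [0.5704, -0.2054, 0.1242]
tool_rot: [[0.283, 0.947, -0.15], [0.86, -0.182, 0.476], [0.424, -0.264, -0.867]]
ft_force: [-3.9, 0.6, 11.6]
gripper_width: 0.447
finger_force: 109.3
tool force [ 4.34306739 -6.92018793 -9.21201228] [ 1.46401063  0.43423767 -0.2779851 ] [-0.51811311  0.72782362  0.39816586  1.64100531  0.34601445  1.2337112 ]
```

```bash
python3 -m pendant '[{"dx":0,"dy":0,"dz":0,"ax":0,"ay":0,"az":0.03,"gripper":0.3},{"dx":0,"dy":0,"dz":0,"ax":0,"ay":0,"az":0,"gripper":0.3}]' ; python3 -c "
from h import *
s=ctrl.get_state();R=np.array(s['tool_rot']);print('tool force',R.T@s['ft_force'],R.T@s['moment'],s['joint_pos'])"
```

```text
time: 15.75
ee_pos: [0.5703, -0.2054, 0.1242]
tool_rot: [[0.37, 0.917, -0.15], [0.84, -0.26, 0.476], [0.397, -0.302, -0.866]]
ft_force: [-3.4, 1.2, 12.2]
gripper_width: 0.448
finger_force: 110.1
tool force [ 4.63359742 -7.07822117 -9.48448443] [ 1.4219841   0.4168033  -0.01369973] [-0.51821389  0.72778578  0.39812923  1.64113445  0.34598225  1.32608663]
```

```bash
python3 -m pendant '[{"dx":0,"dy":0,"dz":0,"ax":0,"ay":0,"az":0.03,"gripper":0.3},{"dx":0,"dy":0,"dz":0,"ax":0,"ay":0,"az":0,"gripper":0.3}]' ; python3 -c "
from h import *
s=ctrl.get_state();R=np.array(s['tool_rot']);print('tool force',R.T@s['ft_force'],R.T@s['moment'],s['joint_pos'])"
```

```text
time: 15.92
ee_pos: [0.5703, -0.2054, 0.1242]
tool_rot: [[0.455, 0.878, -0.15], [0.811, -0.339, 0.476], [0.367, -0.338, -0.866]]
ft_force: [-2.8, -0.6, 12.5]
gripper_width: 0.446
finger_force: 110.2
tool force [  2.86374887  -6.47666267 -10.66073457] [1.51048838 0.25195539 0.18777009] [-0.5182654   0.72779424  0.39812163  1.64127939  0.34603581  1.42075588]
```

The moment changed sign at about 2.22 rad, so the tip is passed. Turn a little further toward the rest position, then release and back off.

```bash
python3 -m pendant '[{"dx":0,"dy":0,"dz":0,"ax":0,"ay":0,"az":0.03,"gripper":0.3},{"dx":0,"dy":0,"dz":0,"ax":0,"ay":0,"az":0.015,"gripper":0.3},{"dx":0,"dy":0,"dz":0,"ax":0,"ay":0,"az":0,"gripper":0.3}]' ; python3 -c "
from h import *
s=ctrl.get_state();R=np.array(s['tool_rot']);print('tool force',R.T@s['ft_force'],R.T@s['moment'],s['joint_pos'])"
```

```text
time: 16.17
ee_pos: [0.5703, -0.2055, 0.1242]
tool_rot: [[0.572, 0.806, -0.15], [0.757, -0.448, 0.476], [0.317, -0.386, -0.866]]
ft_force: [-3.2, 0.3, 10.0]
gripper_width: 0.448
finger_force: 109.9
tool force [ 1.52983544 -6.5749555  -8.08379132] [1.59763389 0.11277598 0.17369378] [-0.51837265  0.72784709  0.39809116  1.64121017  0.34606263  1.55999228]
```

```bash
python3 -m pendant '[{"dx":0,"dy":0,"dz":0,"ax":0,"ay":0,"az":0,"gripper":1},{"dx":0,"dy":0,"dz":0,"ax":0,"ay":0,"az":0,"gripper":1},{"dx":0,"dy":0,"dz":0,"ax":0,"ay":0,"az":0,"gripper":1},{"dx":0,"dy":0,"dz":0,"ax":0,"ay":0,"az":0,"gripper":1},{"dx":0,"dy":0,"dz":-0.02,"ax":0,"ay":0,"az":0,"gripper":1},{"dx":0,"dy":0,"dz":-0.05,"ax":0,"ay":0,"az":0,"gripper":1},{"dx":0,"dy":0,"dz":-0.05,"ax":0,"ay":0,"az":0,"gripper":1},{"dx":0,"dy":0,"dz":-0.03,"ax":0,"ay":0,"az":0,"gripper":1},{"dx":0,"dy":0,"dz":0,"ax":0,"ay":0,"az":0,"gripper":1},{"dx":0,"dy":0,"dz":0,"ax":0,"ay":0,"az":0,"gripper":1},{"dx":0,"dy":0,"dz":0,"ax":0,"ay":0,"az":0,"gripper":1}]'; python3 - <<'E'
from h import *
C=cam("wrist");save(C,"w9",(120,80,440,320),2.5)
s=ctrl.get_state();R=np.array(s["tool_rot"]);p=np.array(s["ee_pos"])
R0=tilt(197.5);T=np.array([.5728,-.2181,.1455]) 
print("knob top px",(proj(C,T)-[120,80])*2.5,"low dir px",(proj(C,T-R0[:,1]*.021)-[120,80])*2.5, "rest(+.24) expected rim", [((proj(C,T+.018*(np.cos(a)*R0[:,0]+np.sin(a)*R0[:,1]))-[120,80])*2.5).round() for a in(2.306+2.22,2.306+2.46)])
E
```

```text
time: 17.08
ee_pos: [0.5886, -0.2621, 0.2247]
tool_rot: [[0.569, 0.808, -0.152], [0.759, -0.445, 0.476], [0.317, -0.387, -0.866]]
ft_force: [0.5, -0.4, -0.9]
gripper_width: 1.001
finger_force: 0.0
w9 scale 2.5
knob top px [395.46421083 341.83419946] low dir px [455.21453099 388.18184972] rest(+.24) expected rim [array([454., 372.]), array([444., 384.])]
```

View pics/w9.png

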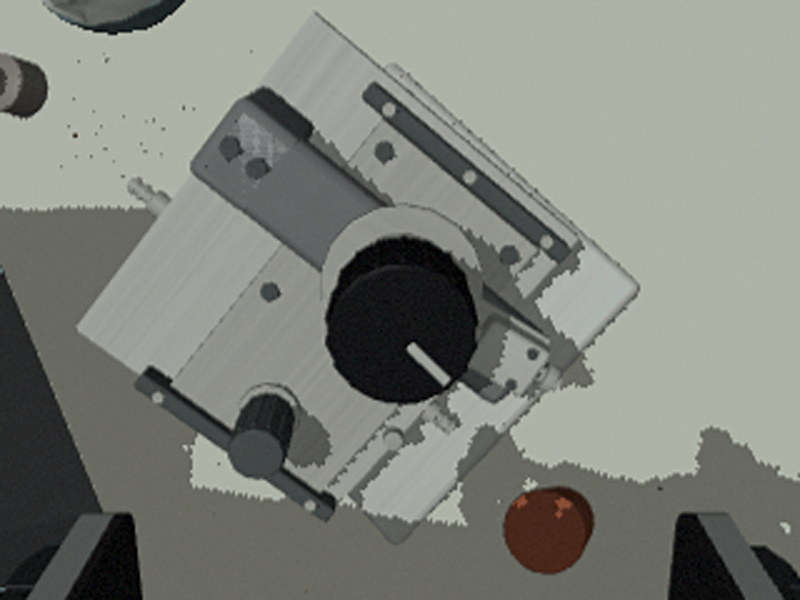

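The pointer's outer end is at (448,383). That matches the predicted snapped position (444,384), past the plunger housing. The pin is in place. A final check of the pin's height over the cover follows.

```bash
python3 - <<'E'
from h import *
W7,W9=load("w7"),load("w9");n=-tilt(197.5)[:,2]
q7=lambda x,y:(160+x/2.857,120+y/2.857);q9=lambda x,y:(120+x/2.5,80+y/2.5)
H=tri([ray(W7,q7(346,292)),ray(W9,q9(256,455))]);B=tri([ray(W7,q7(455,384)),ray(W9,q9(270,291))]);G=tri([ray(W7,q7(349,173)),ray(W9,q9(234,437))])
print(H,B,"head above bolt plane mm",(H-B)@n*1e3)
E
```

```text
[ 0.48916037 -0.21572807  0.09560697] [ 0.51350843 -0.16315495  0.07952575] head above bolt plane mm 35.33588147101633
```

The head measures 35 mm above the bolt plane. A fully seated pin should read 38 mm at most, so the collar is home. Handing in.

```bash
python3 -c "
from plant import ctrl
print(ctrl.hand_in())"
```

```text
the job is handed in; nothing more can be done
None
```

I pressed the pin home through the cover and plate, then turned the knob clockwise past its detent and released it; the job was handed in at about 17 s of the 72 s, with no verdict shown, only an acknowledgement.

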